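# Rock a tight bushing out of its pedestal

## Task

The bushing is tight in the bore of the grey bearing pedestal, which stands loose on the bench. First take off the bronze thrust ring that lies round its neck and lay it flat on the collar of the steel parts post, over the pilot, and let go of it. Then grip the bushing by its neck and rock it to and fro in its bore, tilting it over, back through upright and over again until it works free, without lifting or tipping the pedestal, shoving it about or disturbing the other things on the bench; finish holding the bushing upright just clear of the pedestal, a finger's width above its bore, and do not put it down.

Things in the scene. Friction and masses are not known exactly. Their poses are not given: they have to be found in the camera images.
- bushing: brass flanged bushing, 0.24 to 0.4 kg, round: foot 42 mm diameter, 20 mm long; above it a shoulder 60 mm diameter, 6 mm thick; above that a plain neck 42 mm diameter, 36 mm long; 62 mm tall in all. Origin: centre of the foot's underside; z is its axis, up. At the start the foot is in the bore and the shoulder lies on the pedestal's top face (origin 20 mm below it)
- pedestal: grey cast bearing pedestal, 2.3 kg, loose on the bench: rectangular foot 150 (x) x 170 (y) x 14 mm with a round boss of 100 mm diameter in its middle, 62 mm tall in all. Origin: centre of its underside; z up. A straight pull on the bushing lifts the pedestal with it: the fit holds with 25 to 40 N
- bore_mouth (a point): centre of the bore's mouth in the pedestal's flat top face, 62 mm above its underside; z: the bore's axis, up. Bore 45 mm diameter; a spring ring 8 mm below the mouth grips the foot all round. It takes 1 to 1.5 N m to tilt the bushing, up to 0.13 rad either way: one side pivots, the other slides up some mm, so it walks out. It is free when its underside has risen about 13 mm
- thrust_ring: flat bronze ring, 66 mm outside, 50 mm inside diameter, 8 mm thick, 60 g. At the start it lies loose round the bushing's neck on its shoulder, its underside 6 mm above the pedestal's top face. Origin: centre of its underside; z is its axis
- post_seat (a point): centre of the seat of the steel parts post, which is fixed: the top of a collar of 58 mm diameter, 64 mm above the bench, on a stem of 24 mm. A round pilot of 39 mm diameter with a tapered tip stands 15 mm above the seat and goes inside the ring. The post's foot is 104 mm in diameter
- spray_can: spray can, 65 mm diameter, 198 mm tall, a bystander; origin: centre of its underside
- grease_jar: grease jar with blue lid, 64 mm diameter, 72 mm tall, a bystander; origin: centre of its underside
- tape_roll: black tape roll, 94 mm diameter, 20 mm thick, lying flat, a bystander; origin: centre of its underside
- pliers: side cutters, 174x73x18 mm, lying flat, a bystander; origin: centre of the underside
- seal_ring: black seal ring, 60 mm diameter, 9 mm thick, lying on the bench, a bystander; origin: centre of its underside
- bolt_a: hex bolt standing on its head, 22 mm wide, 62 mm tall, a bystander; origin: under its head
- bolt_b: a second hex bolt like bolt_a, beside it, a bystander
Not all that is in view belongs to the job. What is meant by the bushing is not green, and is the larger of those in its own colour.

How it is judged:
By the outcome, as a careful person would: the job done as asked, in the order asked, and still so for the second after the job is handed in, while the arm keeps its last pose, push and grip.
It also fails if it takes over 61 s, if anything falls off the work surface, if the arm or the gripper's body presses on something with over 40 N, if the wrist force passes 120 N, or if a joint passes its speed limit or range.

## Robot

A 6-joint arm with a two-finger parallel gripper is mounted at the origin on a cart in front of the work surface, level with it; the furniture and walls round the work are solid. World frame = base frame: x ahead of the robot, y to its left, z up, the work surface at z = 0. Lengths are in m, angles in rad, forces in N, time in s.
With the tool pointing down it reaches from about 0.25 to 0.8 m from the base axis. Payload 8.5 kg.
Tool frame: the origin (TCP) lies midway between the tips of the shut fingers; the grasp point (between the pads) lies 19 mm behind it; z points along the fingers, y is the line along which they close (so a half turn about z gives the same grasp; the last joint's range is limited). The gripper opens to 85 mm and grips with 20 to 120 N. Pads are 22 mm wide; open, the fingers measure 114 mm over their backs; the gripper's body (76 mm by 85 mm) begins 54 mm behind the grasp point. The pads swing forward as they close: fully open they stand 13 mm farther back than shut.
Start: joints at [0, 0.238, -0.013, 1.319, 0, 1.571], TCP at [0.525, -0, 0.231] pointing down, gripper open.
Joint ranges: [-2.66, 2.66], [-1.03, 1.9], [-1.14, 1.46], [-1.82, 2.27], [-1.45, 1.34], [-3.14, 3.14]. Speed limits (rad/s): [2.22, 2.22, 2.79, 3.14, 3.14, 3.14].

## Interface

Orientations are given as a rotation vector (axis times angle).
In Python, from station import arm gives the robot as it stands. The module is installed in compiled form; this text tells all that it offers.
- The arm moves only by the tool step_arm, never from a script. Its argument "rows" is text: rows parted by semicolons, each of 7 numbers parted by spaces: the shift along the tool's x, y, z scaled (see below), then the turn, a rotation vector about the tool's x, y, z scaled (see below), then the opening, from 0 (shut) to 1 (fully open). In form: tx ty tz rx ry rz claw; .... A call has 1 to 20 rows; each row is the pose to reach, as a shift and turn from the pose commanded when the call began, along the tool's axes at that moment; what a row does not reach only later rows make up. The controller multiplies each number of a shift by 0.1 m and each number of a turn by 30 degrees. A row lasts 1/10 s, in which the tool goes at most 50 mm and 8.59 degrees, less where a joint would pass 70% of its speed; a pose out of reach is approached as far as the arm can. A call with a number of a shift or a turn outside -1 to 1 is refused whole. A call with a gripper value outside its range is refused whole. The fingers move at their own pace and stop on an object; "force" is the grip in N (left out, the last holds). Time passes only in rows, so rows that repeat a pose let the fingers close. It gives the time, the measured TCP pose, the force, the opening and the grip force at its end, in the units of the state.
- arm.sense(): the state, without advancing time (a new reading comes with each control period).
- arm.capture(name): name is "scene" or "side" or "wrist"; returns a dict with "color" (480x640x3 uint8, red, green, blue), "z_map" (480x640 float32, m along the optical axis (not along the pixel's ray), 0 where there is no reading), "vertical_fov" (degrees; the focal length in pixels is half the picture's height over the tangent of half this angle, whatever the lens; pixels are square), "cx", "cy" (the principal point, pixels), "T" (4x4, takes a point from camera to world coordinates); the wrist camera has in their place "hand_eye" (4x4, takes a point from camera to tool coordinates, whose origin is the TCP and whose axes are the flange's). Camera axes: x right, y down, z forward; pixel columns grow to the right and rows downward; lengths in m; the calibration is good to about 2 mm. A picture is of the moment at which its call begins: read the wrist's pose just before it.
- arm.hand_in(): hands the job in; it is judged then, once.
The state is a dict: "time_s": time; "joint_pos": joint angles; "joint_vel": joint speeds; "joint_efforts": joint torques, N m; "position": TCP position; "tool_rot": TCP orientation; "wrist_force": force on the tool from outside, world axes, zero at the start; "wrist_torque": the same for the moment, N m; "width": opening from 0.0 (shut) to 1.0 (fully open); "finger_force": force on a finger pad.
Only numpy, scipy, OpenCV 4.12 (cv2) and the standard library are available. Lean on these libraries where they do the work, as an engineer would, in place of code of your own. Each camera call takes 0.05 s, during which the arm holds its last target. There are 200 camera calls.

## Working session

There is one attempt and no reset: what is moved stays moved. The work goes in short steps, Python scripts to look and compute and a tool call to move; the robot and the scene stay as the last step left them, time stands still between calls to the robot, and variables do not carry over. Pictures are saved under pics/ and viewed, at most 10 in all, crops included, and the job is handed in when it is done.

Besides the shell and the picture viewer there is one more tool, called after "Call:" as name(argument=value, ...) on one line, values as JSON. step_arm: Moves the arm, as the interface text tells. Shifts and turns lie within -1 to 1; 1 stands for 0.1 m of shift or 30 degrees of turn. Its arguments: {"type":"object","properties":{"rows":{"type":"string"},"force":{"type":"number"}},"required":["rows"]}

```bash
mkdir -p pics; cat > h.py <<'E'
import numpy as np, cv2
from scipy.spatial.transform import Rotation as R
from station import arm
def cap(n):
    s=arm.sense(); c=arm.capture(n)
    if n=="wrist":
        T=np.eye(4);T[:3,:3]=R.from_rotvec(s["tool_rot"]).as_matrix();T[:3,3]=s["position"];c["T"]=T@c["hand_eye"]
    return c
def save(c,f): cv2.imwrite("pics/"+f,c["color"][:,:,::-1])
def cloud(c):
    f=240/np.tan(np.radians(c["vertical_fov"])/2);z=c["z_map"];v,u=np.mgrid[:480,:640]
    P=np.stack([(u-c["cx"])*z/f,(v-c["cy"])*z/f,z],-1)@c["T"][:3,:3].T+c["T"][:3,3]
    P[z==0]=np.nan
    return P
E
python3 - <<'E'
from h import *
for n in("scene","side"):
    c=cap(n);save(c,n+"0.png");np.savez(n+"0.npz",**c);print(n,c["T"].round(3).tolist(),c["vertical_fov"])
print(arm.sense())
E
```

```text
scene [[-0.842, -0.369, 0.392, -0.173], [-0.539, 0.574, -0.616, 1.035], [0.002, -0.731, -0.683, 1.285], [0.0, 0.0, 0.0, 1.0]] 42.11974838067246
side [[0.989, -0.096, 0.116, 0.336], [-0.15, -0.593, 0.791, -1.223], [-0.007, -0.8, -0.6, 0.972], [0.0, 0.0, 0.0, 1.0]] 43.84305228945123
{'time_s': 0.1, 'joint_pos': array([ 1.94412026e-05,  2.38732956e-01, -1.41365257e-02,  1.31920400e+00,
       -1.43654457e-06,  1.57079801e+00]), 'joint_vel': array([ 0.00069781, -0.00080128,  0.00028013, -0.0008075 ,  0.00173739,
       -0.0012138 ]), 'joint_efforts': array([-1.94144020e-03, -5.39726973e+01,  3.46997201e+01,  1.33770503e-02,
       -6.54985024e-05, -4.83787790e-05]), 'position': array([5.24641882e-01, 9.75893726e-06, 2.30748543e-01]), 'tool_rot': array([-2.22078367e+00, -2.22082311e+00,  1.41976219e-03]), 'wrist_force': array([ 0.53966398, -0.19456009, -0.45565552]), 'wrist_torque': array([ 0.01413593, -0.01073861,  0.01524116]), 'finger_force': 0.0, 'width': 1.001049275811119}
```

View pics/scene0.png

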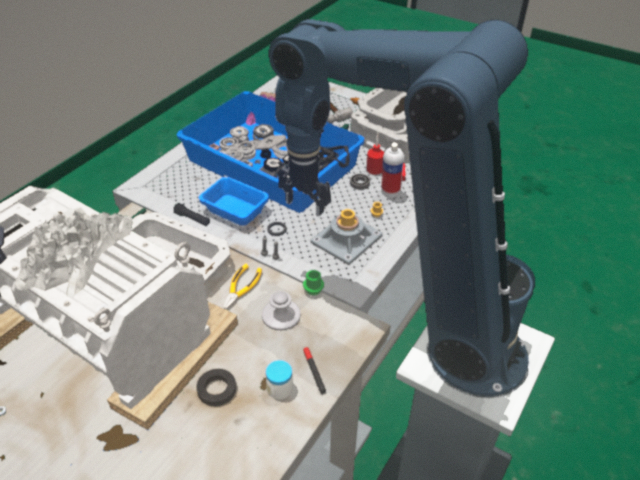

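View pics/side0.png

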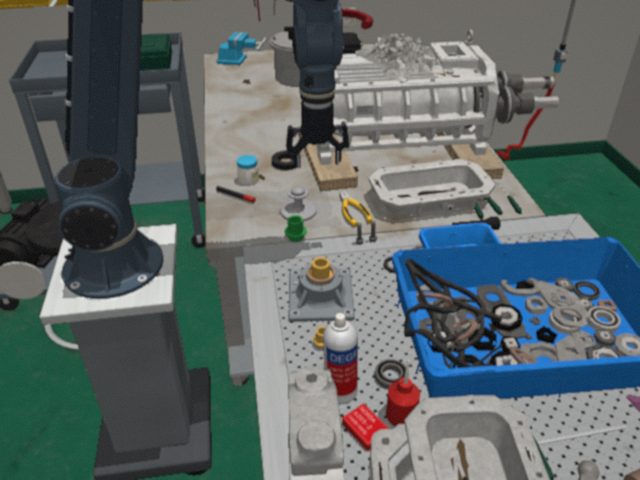

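Three things could be taken for the bushing in the scene view: the brass one in the grey pedestal (347,217), a smaller brass one on the tray (377,209), and a green one (313,281). I choose the one in the pedestal. The post is at (280,305) and the jar at (279,380). I'll check this in a close crop and measure.

```bash
cat > m.py <<'E'
from h import *
A=np.load("scene0.npz");B=np.load("side0.npz")
a=cv2.resize(A["color"][190:270,295:395],(800,600)[:1]+(600,),interpolation=cv2.INTER_CUBIC)[:, :400*2]
a=cv2.resize(A["color"][190:340,245:395],(390,390),interpolation=cv2.INTER_CUBIC)
b=cv2.resize(B["color"][175:325,260:410],(390,390),interpolation=cv2.INTER_CUBIC)
cv2.imwrite("pics/crop.png",np.hstack([a,b])[:,:,::-1])
for n,c in(("scene",A),("side",B)):
    P=cloud(c); 
    hsv=cv2.cvtColor(c["color"],cv2.COLOR_RGB2HSV)
    Q=P.reshape(-1,3)
    def circ(box,zl,zh,nm):
        r=P[box[1]:box[3],box[0]:box[2]].reshape(-1,3); r=r[(r[:,2]>zl)&(r[:,2]<zh)]
        if len(r)<5: print(nm,len(r));return
        (x,y),rad=cv2.minEnclosingCircle(r[:,:2].astype(np.float32)); print(n,nm,len(r),"c",round(x,4),round(y,4),"r",round(rad,4),"z",np.percentile(r[:,2],[5,50,95]).round(4), "mean",r.mean(0).round(4))
    bp=(305,200,385,262) if n=="scene" else (285,250,358,322)
    bq=(258,285,303,332) if n=="scene" else (277,180,318,222)
    circ(bp,.055,.066,"pedtop");circ(bp,.068,.08,"ring");circ(bp,.094,.12,"necktop")
    circ(bp,.008,.02,"foot")
    circ(bq,.058,.069,"collar");circ(bq,.074,.09,"pilot");circ(bq,.004,.03,"postfoot")
    for box in (bp,bq):
        z=P[box[1]:box[3],box[0]:box[2],2];print(np.histogram(z[np.isfinite(z)],bins=np.arange(-.02,.14,.01))[0])
E
python3 m.py
```

```text
scene pedtop 291 c 0.4995 -0.1858 r 0.0519 z [0.0555 0.0588 0.0647] mean [ 0.4924 -0.176   0.0593]
scene ring 125 c 0.5012 -0.1882 r 0.0351 z [0.0687 0.0725 0.0784] mean [ 0.4956 -0.1793  0.0729]
scene necktop 80 c 0.5022 -0.1853 r 0.0261 z [0.0944 0.0992 0.1039] mean [ 0.5001 -0.1882  0.0992]
scene foot 802 c 0.5359 -0.2188 r 0.1526 z [0.0084 0.0117 0.0183] mean [ 0.4897 -0.1711  0.0123]
scene collar 169 c 0.4943 0.1665 r 0.0315 z [0.0585 0.063  0.0677] mean [0.4886 0.1735 0.063 ]
scene pilot 81 c 0.4917 0.17 r 0.0196 z [0.0743 0.0771 0.0807] mean [0.4923 0.1694 0.0773]
scene postfoot 720 c 0.5013 0.1479 r 0.0871 z [0.0051 0.0105 0.0186] mean [0.4868 0.1758 0.0111]
[  78 2024  822  590  184  160  112  262  167   97   59   73   33    0
    0]
[ 10 832 534 371  26  18   2  36 147 118   9   0   0   0   0]
side pedtop 548 c 0.4995 -0.1926 r 0.0518 z [0.0559 0.0599 0.0639] mean [ 0.4974 -0.2088  0.0599]
side ring 230 c 0.4995 -0.1938 r 0.035 z [0.0692 0.0735 0.0789] mean [ 0.4985 -0.2045  0.0737]
side necktop 157 c 0.4978 -0.1934 r 0.0242 z [0.0947 0.1006 0.104 ] mean [ 0.5001 -0.1933  0.0998]
side foot 1585 c 0.5005 -0.192 r 0.1112 z [0.0091 0.0126 0.0173] mean [ 0.4953 -0.2208  0.0128]
side collar 175 c 0.4831 0.1061 r 0.0801 z [0.0588 0.063  0.0668] mean [0.486  0.1206 0.0629]
side pilot 69 c 0.4913 0.1601 r 0.0192 z [0.075  0.0778 0.0824] mean [0.4928 0.1601 0.0781]
side postfoot 532 c 0.5005 0.2185 r 0.1092 z [0.0053 0.0122 0.0216] mean [0.4938 0.1602 0.0127]
[   5 1212  781 1383  206  171  174  346  320  207   92  111   85    0
    0]
[  0 545 408 364  34  29  34  51 156  86  11   0   0   0   0]
```

View pics/crop.png

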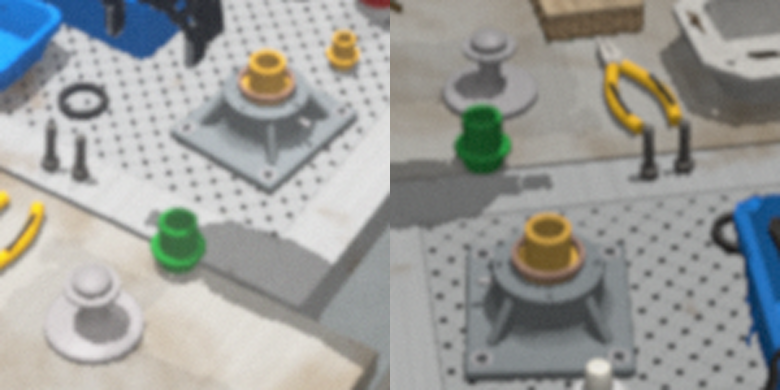

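The crop confirms it: bronze ring round the brass neck in the grey pedestal at about (0.50,-0.19), and the post at about (0.492,0.165). The two cameras disagree by several mm in y, so I'll refine with the wrist camera.

Call:
step_arm(rows="-0.5 -0.12 0 0 0 0 1;-0.9 -0.25 0 0 0 0 1;-0.95 -0.25 0 0 0 0 1")

```text
time_s: 0.4
position: [0.4984, -0.098, 0.231]
tool_rot: [-2.224, -2.218, 0.003]
wrist_force: [0.1, -0.0, 0.1]
width: 0.997
finger_force: 0.0
```

Call:
step_arm(rows="-0.5 0 0 0 0 0 1;-0.9 0 0 0 0 0 1;-0.95 0 0 0 0 0 1;-0.95 0 0 0 0 0 1;-0.95 0 0 0 0 0 1;-0.95 0 0 0 0 0 1")

```text
time_s: 1.0
position: [0.5, -0.1888, 0.2313]
tool_rot: [-2.22, -2.223, -0.0]
wrist_force: [0.7, 0.4, 0.1]
width: 1.004
finger_force: 0.0
```

```bash
python3 - <<'E'
from h import *
s=arm.sense();print(s["time_s"],s["position"],s["tool_rot"],s["wrist_force"])
c=cap("wrist");save(c,"w1.png");np.savez("w1.npz",**c);print(c["hand_eye"].round(3).tolist(),c["vertical_fov"],c["z_map"].min())
P=cloud(c).reshape(-1,3)
P=P[np.hypot(P[:,0]-.5,P[:,1]+.19)<.09]
print(np.histogram(P[:,2],bins=np.arange(0,.14,.01))[0])
for l,h in((.057,.066),(.07,.08),(.098,.112)):
    r=P[(P[:,2]>l)&(P[:,2]<h)]
    if len(r)>5:
        lo,hi=np.percentile(r,[.5,99.5],0);print(len(r),lo.round(4),hi.round(4),((lo+hi)/2).round(4),np.median(r[:,2]))
E
```

```text
1.0 [ 0.49998678 -0.18878423  0.23125596] [-2.21957679e+00 -2.22264063e+00 -1.10709945e-05] [0.69938706 0.37812567 0.09600123]
[[0.0, -0.945, -0.328, 0.086], [1.0, -0.0, 0.001, 0.001], [-0.001, -0.328, 0.945, -0.142], [0.0, 0.0, 0.0, 1.0]] 68.25226801853383 0.0
[  207 10105   519   336   420  2793  3099  1362   257   293  1047     0
     0     0]
4921 [ 0.4535 -0.2387  0.0577] [ 0.5497 -0.1422  0.0659] [ 0.5016 -0.1905  0.0618] 0.06003311737913508
1362 [ 0.4696 -0.223   0.0702] [ 0.5338 -0.1584  0.0798] [ 0.5017 -0.1907  0.075 ] 0.0741023859401824
1117 [ 0.4817 -0.2112  0.0983] [ 0.5222 -0.1703  0.1034] [ 0.5019 -0.1907  0.1009] 0.10176597192421943
```

View pics/w1.png

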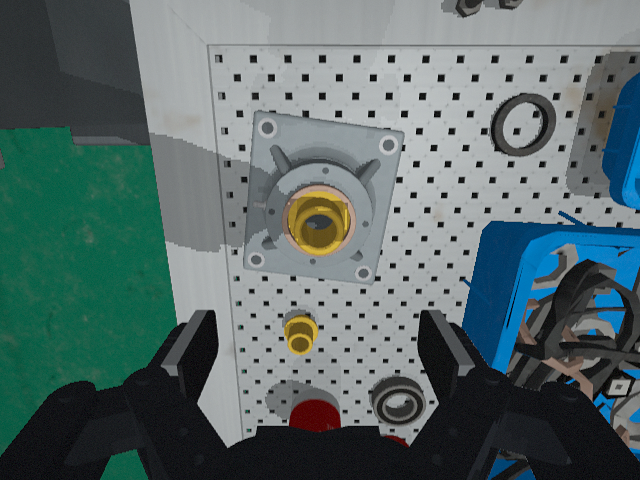

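The wrist view shows the bushing neck at (318,222) and the ring round it. All three circles agree on a centre of (0.5018,-0.1907). The fingers straddle (205..430, 315) when open. Next I'll check the fingertip depth and the tall things nearby.

```bash
python3 - <<'E'
from h import *
c=dict(np.load("w1.npz"));P=cloud(c)
s=arm.sense()
Tp=(P.reshape(-1,3)-s["position"])@R.from_rotvec(s["tool_rot"]).as_matrix(); T=Tp.reshape(480,640,3)
f=T[300:420,150:500].reshape(-1,3); f=f[(abs(f[:,2])<.06)]
for sg in(-1,1):
    g=f[f[:,1]*sg>0]; print("finger",len(g),np.percentile(g,[1,50,99],0).round(4).tolist())
for n in("scene0","side0"):
    Q=cloud(np.load(n+".npz")).reshape(-1,3)
    m=(Q[:,2]>.11)&(Q[:,2]<.21)&(Q[:,0]>.3)&(Q[:,0]<.75)&(Q[:,1]<-.2)&(Q[:,1]>-.5)
    q=Q[m];print(n,len(q),np.percentile(q,[2,50,98],0).round(3).tolist() if len(q) else 0)
E
```

```text
finger 4067 [[-0.009, -0.0553, -0.0595], [0.0086, -0.0428, -0.0383], [0.0142, -0.0417, -0.0145]]
finger 4241 [[-0.009, 0.0428, -0.0596], [0.0088, 0.0443, -0.0393], [0.015, 0.0564, -0.0146]]
scene0 634 [[0.464, -0.479, 0.11], [0.497, -0.439, 0.135], [0.677, -0.302, 0.191]]
side0 2466 [[0.465, -0.496, 0.111], [0.516, -0.466, 0.128], [0.71, -0.214, 0.193]]
```

Call:
step_arm(rows="-0.02 0.02 0.4 0 0 0 1;-0.02 0.02 0.8 0 0 0 1;-0.02 0.02 1 0 0 0 1;-0.02 0.02 1 0 0 0 1;-0.02 0.02 1 0 0 0 1", force=30)

```text
time_s: 1.55
position: [0.5023, -0.1914, 0.1319]
tool_rot: [2.22, 2.223, 0.0]
wrist_force: [0.3, 0.4, -0.4]
width: 0.997
finger_force: 0.0
```

```bash
python3 - <<'E'
from h import *
s=arm.sense();print(s["time_s"],s["position"],s["tool_rot"],s["wrist_force"])
c=cap("wrist");save(c,"w2.png")
P=cloud(c).reshape(-1,3)
P=P[np.hypot(P[:,0]-.5,P[:,1]+.19)<.06]
print(np.histogram(P[:,2],bins=np.arange(.05,.12,.004))[0])
for l,h in((.057,.065),(.07,.08),(.098,.112)):
    r=P[(P[:,2]>l)&(P[:,2]<h)]
    if len(r)>5:
        lo,hi=np.percentile(r,[.5,99.5],0);print(len(r),lo.round(4),hi.round(4),((lo+hi)/2).round(4),np.median(r[:,2]))
E
```

```text
1.55 [ 0.50225121 -0.19139028  0.13194236] [2.22035352e+00 2.22252605e+00 7.21678551e-05] [ 0.25956645  0.37284882 -0.41027379]
[ 391  228 8180  670 1121 1253 1235  276  305  311  353  351 1561  881
    0    0    0]
8393 [ 0.4535 -0.2386  0.0575] [ 0.5497 -0.1418  0.0646] [ 0.5016 -0.1902  0.061 ] 0.05992668610957269
2624 [ 0.4693 -0.2136  0.0701] [ 0.5337 -0.1581  0.0798] [ 0.5015 -0.1859  0.0749] 0.07404992410993806
2442 [ 0.4814 -0.2106  0.0981] [ 0.5217 -0.1699  0.1034] [ 0.5016 -0.1903  0.1007] 0.10170771295598001
```

View pics/w2.png

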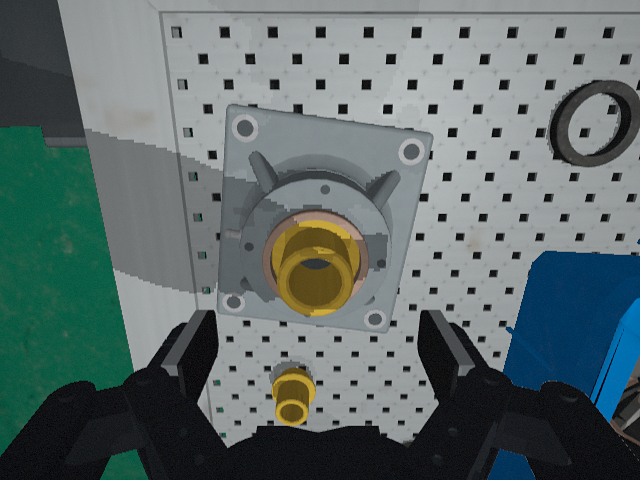

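The bushing is centred, with neck top (315,285) and ring (315,260). Descend the last 77 mm and close gently on the ring.

Call:
step_arm(rows="0.01 -0.005 0.3 0 0 0 1;0.01 -0.005 0.55 0 0 0 1;0.01 -0.005 0.7 0 0 0 1;0.01 -0.005 0.77 0 0 0 1;0.01 -0.005 0.77 0 0 0 1;0.01 -0.005 0.77 0 0 0 1")

```text
time_s: 2.2
position: [0.5024, -0.1913, 0.0556]
tool_rot: [2.22, 2.22, 0.001]
wrist_force: [-0.3, 0.1, 0.4]
width: 0.995
finger_force: 0.0
```

Call:
step_arm(rows="0 0 0 0 0 0 0.7;0 0 0 0 0 0 0.7;0 0 0 0 0 0 0.7;0 0 0 0 0 0 0.7;0 0 0 0 0 0 0.7;0 0 0 0 0 0 0.7", force=30)

```text
time_s: 2.8
position: [0.5022, -0.1913, 0.0557]
tool_rot: [2.22, 2.22, 0.001]
wrist_force: [-1.3, 0.8, 7.6]
width: 0.748
finger_force: 31.3
```

```bash
python3 - <<'E'
from h import *
s=arm.sense();print(s["time_s"],s["position"],s["tool_rot"],s["wrist_force"])
c=cap("wrist");save(c,"w3.png");np.savez("w3.npz",**c)
T=(cloud(c)-s["position"])@R.from_rotvec(s["tool_rot"]).as_matrix()
f=T[200:420,100:540].reshape(-1,3); f=f[(abs(f[:,2])<.06)&(abs(f[:,0])<.016)&(abs(f[:,1])>.033)]
for sg in(-1,1):
    g=f[f[:,1]*sg>0]; print("finger",len(g),np.percentile(g,[1,50,99],0).round(4).tolist())
E
```

```text
2.8 [ 0.50217592 -0.19127499  0.05567367] [2.22012556e+00 2.22007326e+00 1.32709721e-03] [-1.2894723   0.84872629  7.61243328]
finger 10513 [[-0.0154, -0.131, -0.0598], [0.0084, -0.0591, 0.0129], [0.0156, -0.0333, 0.0586]]
finger 10858 [[-0.0154, 0.0332, -0.0598], [0.0083, 0.0601, 0.0413], [0.0156, 0.1363, 0.059]]
```

View pics/w3.png

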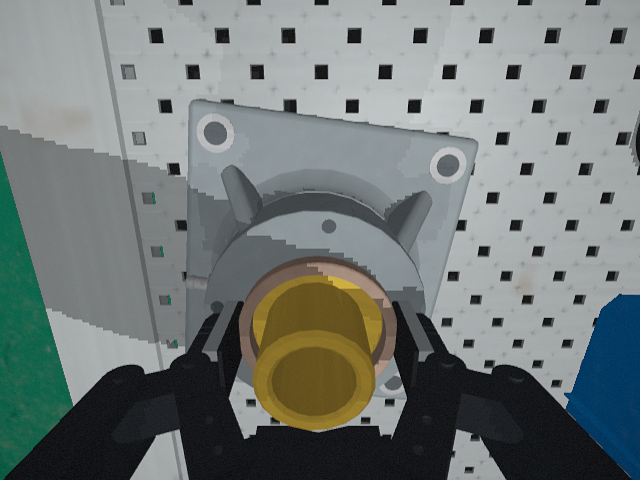

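The pads hold the ring on both sides, at (240,310) and (400,310). Lift a little and check.

Call:
step_arm(rows="0 0 -0.03 0 0 0 0.6;0 0 -0.08 0 0 0 0.6;0 0 -0.15 0 0 0 0.6;0 0 -0.22 0 0 0 0.6;0 0 -0.22 0 0 0 0.6")

```text
time_s: 3.35
position: [0.5022, -0.1913, 0.0775]
tool_rot: [2.22, 2.22, 0.001]
wrist_force: [-0.6, -0.5, -0.5]
width: 0.755
finger_force: 33.1
```

```bash
python3 - <<'E'
from h import *
s=arm.sense();print(s["time_s"],s["position"],s["width"],s["wrist_force"])
c=cap("wrist");save(c,"w4.png");np.savez("w4.npz",**c)
P=cloud(c)
P=P.reshape(-1,3);P=P[np.hypot(P[:,0]-.502,P[:,1]+.19)<.05]
print(np.histogram(P[:,2],bins=np.arange(.05,.12,.004))[0])
E
```

```text
3.35 [ 0.50217658 -0.19125984  0.07752399] 0.7547455818344911 [-0.55491285 -0.45536858 -0.50381062]
[  255   377 11337  1265  1143   276   363   522   717  1276  2349  6684
  3550  2134   677   745   713]
```

View pics/w4.png

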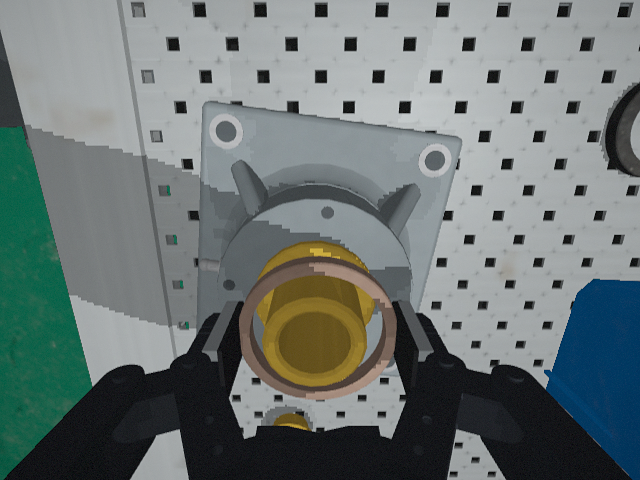

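The ring is lifted cleanly and level; it shows round the neck at (318,330). Carry it high toward the post.

Call:
step_arm(rows="0 0 -0.3 0 0 0 0.6;0 0 -0.65 0 0 0 0.6;0 0 -1 0 0 0 0.6;0.3 0 -1 0 0 0 0.6;0.7 -0.05 -1 0 0 0 0.6;1 -0.1 -1 0 0 0 0.6")

```text
time_s: 4.0
position: [0.4911, -0.0896, 0.1763]
tool_rot: [-2.222, -2.221, -0.0]
wrist_force: [-0.2, 1.0, -0.9]
width: 0.754
finger_force: 33.7
```

Call:
step_arm(rows="0.4 0 0 0 0 0 0.6;0.8 0 0 0 0 0 0.6;1 0 0 0 0 0 0.6")

```text
time_s: 4.3
position: [0.491, 0.0115, 0.1762]
tool_rot: [-2.219, -2.223, -0.0]
wrist_force: [0.4, -1.1, -0.5]
width: 0.751
finger_force: 33.7
```

Call:
step_arm(rows="0.4 0 0 0 0 0 0.6;0.7 0 0 0 0 0 0.6;0.9 0 0 0 0 0 0.6;0.9 0 0 0 0 0 0.6;0.9 0 0 0 0 0 0.6;0.9 0 0 0 0 0 0.6")

```text
time_s: 4.9
position: [0.4913, 0.0983, 0.1761]
tool_rot: [-2.222, -2.221, 0.001]
wrist_force: [0.8, 0.4, -1.1]
width: 0.752
finger_force: 33.7
```

```bash
cat > p.py <<'E'
from h import *
import sys
s=arm.sense();print(s["time_s"],s["position"],s["width"],s["wrist_force"])
c=cap("wrist");save(c,sys.argv[1]+".png");np.savez(sys.argv[1]+".npz",**c)
G=cloud(c);P=G.reshape(-1,3)
Q=P[np.hypot(P[:,0]-.492,P[:,1]-.165)<.04]
print(np.histogram(Q[:,2],bins=np.arange(.05,.1,.004))[0])
for l,h in((.0725,.082),(.059,.067)):
    r=Q[(Q[:,2]>l)&(Q[:,2]<h)]
    if len(r)>5:
        lo,hi=np.percentile(r,[.5,99.5],0);print(len(r),lo.round(4),hi.round(4),((lo+hi)/2).round(4),np.median(r[:,2]))
# ring in tool frame
T=(P-s["position"])@R.from_rotvec(s["tool_rot"]).as_matrix()
m=(np.hypot(T[:,0],T[:,1])<.05)&(abs(T[:,1])<.031)&(T[:,2]<0.0)&(T[:,2]>-.04)&(np.hypot(T[:,0],T[:,1])>.02)
t=T[m];print("ring tool",len(t),np.percentile(t,[1,50,99],0).round(4).tolist())
z=np.median(t[:,2]);A=np.c_[t[:,0],t[:,1],np.ones(len(t))];print("plane",np.linalg.lstsq(A,t[:,2],rcond=None)[0].round(4))
E
python3 p.py w5
```

```text
4.9 [0.49133982 0.09826761 0.17613294] 0.751522853753524 [ 0.78456279  0.37181479 -1.14214201]
[   0    0   11 2890    5  543 1280  850    0    0    0    0]
2500 [0.4764 0.148  0.0726] [0.5125 0.1837 0.0799] [0.4944 0.1658 0.0762] 0.0772934300649361
2906 [0.4666 0.1379 0.0621] [0.5228 0.1939 0.0658] [0.4947 0.1659 0.0639] 0.06391784518591503
ring tool 7318 [[-0.0306, -0.0303, -0.0194], [-0.0008, 0.0, -0.0179], [0.0333, 0.0304, -0.0104]]
plane [-0.018   0.0038 -0.0168]
```

View pics/w5.png

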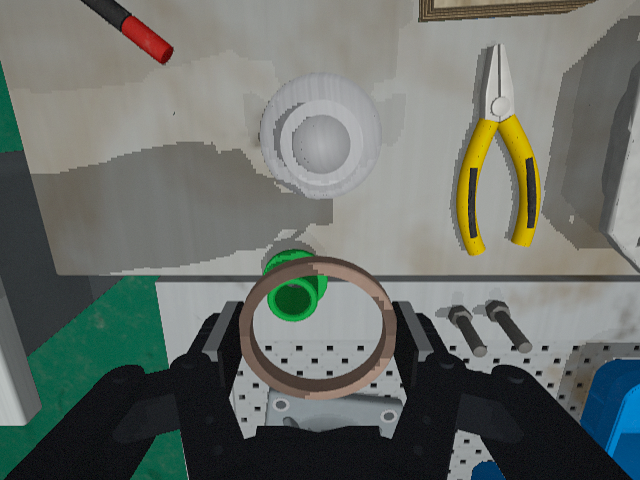

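The ring is held level. The post is centred at (0.4946,0.1659) with the seat at 0.0639, which matches the given 0.064 (picture (320,140)). Move over it and then down.

Call:
step_arm(rows="0.3 0.03 0 0 0 0 0.6;0.55 0.03 0 0 0 0 0.6;0.67 0.03 0.1 0 0 0 0.6;0.67 0.03 0.35 0 0 0 0.6;0.67 0.03 0.6 0 0 0 0.6;0.67 0.03 0.8 0 0 0 0.6;0.67 0.03 0.8 0 0 0 0.6;0.67 0.03 0.8 0 0 0 0.6")

```text
time_s: 5.75
position: [0.4943, 0.1653, 0.0962]
tool_rot: [-2.222, -2.22, 0.002]
wrist_force: [-0.4, 0.1, 0.5]
width: 0.746
finger_force: 33.7
```

```bash
python3 p.py w6
```

```text
5.75 [0.49426935 0.16530584 0.09618915] 0.7459437016642495 [-0.36596727  0.1087094   0.52931005]
[   0    0  154 3145  129  361 1134 1219    0    0    0    0]
2570 [0.4768 0.1483 0.0726] [0.5129 0.1842 0.0798] [0.4949 0.1663 0.0762] 0.07794337095669293
3323 [0.4677 0.1377 0.0595] [0.5216 0.1948 0.0664] [0.4946 0.1663 0.063 ] 0.06393606374432748
ring tool 7319 [[-0.0305, -0.0303, -0.0194], [-0.0009, 0.0, -0.0178], [0.0333, 0.0305, -0.0105]]
plane [-0.0179  0.0031 -0.0167]
```

Well centred. Lower onto the seat, watching the force.

Call:
step_arm(rows="0.005 0.005 0.12 0 0 0 0.6;0.005 0.005 0.25 0 0 0 0.6;0.005 0.005 0.35 0 0 0 0.6;0.005 0.005 0.41 0 0 0 0.6;0.005 0.005 0.415 0 0 0 0.6;0.005 0.005 0.415 0 0 0 0.6")

```text
time_s: 6.4
position: [0.4951, 0.1666, 0.0549]
tool_rot: [-2.221, -2.221, -0.0]
wrist_force: [0.7, 0.3, -1.0]
width: 0.746
finger_force: 33.7
```

Call:
step_arm(rows="0 0 0.005 0 0 0 0.6;0 0 0.01 0 0 0 0.6;0 0 0.015 0 0 0 0.6;0 0 0.015 0 0 0 0.6")

```text
time_s: 6.8
position: [0.4952, 0.1666, 0.0536]
tool_rot: [2.221, 2.221, 0.001]
wrist_force: [-0.0, -0.7, 2.2]
width: 0.752
finger_force: 33.9
```

Contact (2 N up). Release and rise.

Call:
step_arm(rows="0 0 0.003 0 0 0 1;0 0 0.003 0 0 0 1;0 0 0.003 0 0 0 1;0 0 0.003 0 0 0 1;0 0 -0.1 0 0 0 1;0 0 -0.3 0 0 0 1;0 0 -0.65 0 0 0 1;0 0 -1 0 0 0 1;-0.3 0 -1 0 0 0 1;-0.7 0 -1 0 0 0 1;-0.7 0 -1 0 0 0 1;-0.7 0 -1 0 0 0 1")

```text
time_s: 8.0
position: [0.4951, 0.0959, 0.1541]
tool_rot: [2.223, 2.219, 0.001]
wrist_force: [-0.4, -0.1, -0.6]
width: 1.001
finger_force: 0.0
```

```bash
python3 p.py w7; python3 - <<'E'
from h import *
G=cloud(dict(np.load("pics/../w7.npz"))).reshape(-1,3)
Q=G[np.hypot(G[:,0]-.4947,G[:,1]-.166)<.045]; r=Q[(Q[:,2]>.0685)&(Q[:,2]<.0745)&(np.hypot(Q[:,0]-.4947,Q[:,1]-.166)>.022)]
lo,hi=np.percentile(r,[.5,99.5],0);print(len(r),lo,hi,(lo+hi)/2,np.median(r[:,2]))
A=np.c_[r[:,:2]-[.495,.166],np.ones(len(r))];print(np.linalg.lstsq(A,r[:,2],rcond=None)[0])
E
```

```text
8.0 [0.49512025 0.09587668 0.15406001] 1.0011227957264885 [-0.44888227 -0.13827074 -0.58872826]
[   0    0    7 3106  228 3330 1604  980    0    0    0    0]
3501 [0.466  0.1362 0.0725] [0.5266 0.1974 0.0798] [0.4963 0.1668 0.0762] 0.07686094278592628
3166 [0.4683 0.1391 0.0623] [0.5231 0.1942 0.0667] [0.4957 0.1666 0.0645] 0.06397171425753291
2772 [0.46348235 0.13462491 0.06882062] [0.52805955 0.19915999 0.07357415] [0.49577095 0.16689245 0.07119739] 0.07181933631349796
[0.00181919 0.00029886 0.07175517]Traceback (most recent call last):
  File "p.py", line 15, in <module>
    t=T[m];print("ring tool",len(t),np.percentile(t,[1,50,99],0).round(4).tolist())
                                    ~~~~~~~~~~~~~^^^^^^^^^^^^^^^
    return _quantile_unchecked(
        a, q, axis, out, overwrite_input, method, keepdims, weights)
    return _ureduce(a,
                    func=_quantile_ureduce_func,
    ...<5 lines>...
                    overwrite_input=overwrite_input,
                    method=method)
    r = func(a, **kwargs)
    result = _quantile(arr,
                       quantiles=q,
    ...<2 lines>...
                       out=out,
                       weights=wgt)
    slices_having_nans = np.isnan(arr[-1, ...])
                                  ~~~^^^^^^^^^
IndexError: index -1 is out of bounds for axis 0 with size 0
```

View pics/w7.png

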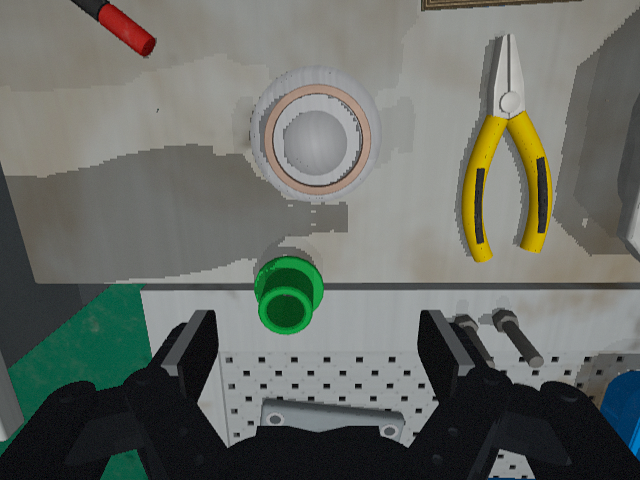

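The ring lies flat round the pilot at (318,138): its top is at 0.0718 and level. Back to the bushing.

Call:
step_arm(rows="-0.4 0 0 0 0 0 1;-0.8 0.03 0 0 0 0 1;-1 0.065 0 0 0 0 1")

```text
time_s: 8.35
position: [0.5014, -0.0045, 0.1535]
tool_rot: [2.221, 2.222, -0.001]
wrist_force: [0.1, 0.6, -0.1]
width: 0.999
finger_force: 0.0
```

Call:
step_arm(rows="-0.4 0 0 0 0 0 1;-0.8 0 0 0 0 0 1;-1 0 0 0 0 0 1")

```text
time_s: 8.65
position: [0.5018, -0.105, 0.1534]
tool_rot: [2.221, 2.221, -0.0]
wrist_force: [0.4, 0.1, 0.1]
width: 0.999
finger_force: 0.0
```

Call:
step_arm(rows="-0.4 0 0 0 0 0 1;-0.7 0 0 0 0 0 1;-0.86 0 0 0 0 0 1;-0.86 0 0 0 0 0 1;-0.86 0 0 0 0 0 1;-0.86 0 0 0 0 0 1")

```text
time_s: 9.25
position: [0.5015, -0.1882, 0.1533]
tool_rot: [-2.22, -2.223, -0.0]
wrist_force: [0.3, 0.7, -0.4]
width: 0.999
finger_force: 0.0
```

```bash
cat > q.py <<'E'
from h import *
s=arm.sense();print(s["time_s"],s["position"],R.from_rotvec(s["tool_rot"]).as_matrix()[:,2].round(4),s["width"],s["wrist_force"],s["wrist_torque"])
c=cap("wrist")
P=cloud(c).reshape(-1,3);P=P[np.hypot(P[:,0]-.502,P[:,1]+.19)<.055]
for nm,l,h in(("boss",.057,.065),("shoulder",.066,.072),("neck",.098,.112)):
    r=P[(P[:,2]>l)&(P[:,2]<h)]
    if len(r)>5:
        lo,hi=np.percentile(r,[.5,99.5],0);print(nm,len(r),lo.round(4),hi.round(4),((lo+hi)/2).round(4),np.median(r[:,2]).round(4))
E
python3 q.py
```

```text
9.25 [ 0.50153634 -0.18818411  0.1532545 ] [-4.e-04  5.e-04 -1.e+00] 0.9992828081879562 [ 0.30858804  0.72873627 -0.3823933 ] [0.0145157  0.00568669 0.01373693]
boss 8446 [ 0.4537 -0.2384  0.0577] [ 0.5496 -0.142   0.0648] [ 0.5017 -0.1902  0.0613] 0.06
shoulder 1209 [ 0.4732 -0.2056  0.066 ] [ 0.5298 -0.162   0.0719] [ 0.5015 -0.1838  0.0689] 0.0666
neck 1988 [ 0.4814 -0.2106  0.0982] [ 0.5217 -0.17    0.1035] [ 0.5016 -0.1903  0.1009] 0.1017
```

Call:
step_arm(rows="-0.02 0 0.3 0 0 0 1;-0.02 0 0.6 0 0 0 1;-0.02 0 0.8 0 0 0 1;-0.02 0 0.85 0 0 0 1;-0.02 0 0.85 0 0 0 1")

```text
time_s: 9.8
position: [0.5012, -0.1907, 0.068]
tool_rot: [-2.219, -2.222, 0.001]
wrist_force: [0.7, 0.3, 0.8]
width: 1.0
finger_force: 0.0
```

Call:
step_arm(rows="0 0 0 0 0 0 0.5;0 0 0 0 0 0 0.3;0 0 0 0 0 0 0.3;0 0 0 0 0 0 0.3;0 0 0 0 0 0 0.3;0 0 0 0 0 0 0.3;0 0 0 0 0 0 0.3;0 0 0 0 0 0 0.3", force=110)

```text
time_s: 10.6
position: [0.5013, -0.1916, 0.0696]
tool_rot: [2.221, 2.22, 0.0]
wrist_force: [-3.8, 1.2, 10.4]
width: 0.468
finger_force: 109.4
```

```bash
python3 q.py
```

```text
10.6 [ 0.50133391 -0.19160663  0.06963954] [ 7.e-04 -4.e-04 -1.e+00] 0.4675151545063445 [-3.81835804  1.21813699 10.4412726 ] [ 0.28532284  0.73210044 -0.06523647]
boss 13058 [ 0.4535 -0.2057  0.0576] [ 0.5495 -0.1416  0.0649] [ 0.5015 -0.1737  0.0613] 0.0599
shoulder 1911 [ 0.4754 -0.2055  0.066 ] [ 0.5285 -0.1616  0.0719] [ 0.502  -0.1836  0.069 ] 0.0667
neck 7080 [ 0.4699 -0.2093  0.0981] [ 0.5341 -0.1698  0.1117] [ 0.502  -0.1895  0.1049] 0.1018
```

Gripped at 109 N. First tilt: 0.12 rad about world y, with the TCP arcing round the edge pivot.

Call:
step_arm(rows="0 0.005 -0.007 0.06 0 0 0.3;0 0.01 -0.014 0.12 0 0 0.3;0 0.015 -0.02 0.18 0 0 0.3;0 0.02 -0.027 0.23 0 0 0.3;0 0.02 -0.027 0.23 0 0 0.3", force=120)

```text
time_s: 11.15
position: [0.5028, -0.1916, 0.0729]
tool_rot: [-2.159, -2.158, 0.133]
wrist_force: [-8.9, 2.1, 22.3]
width: 0.464
finger_force: 123.9
```

```bash
cat > t.py <<'E'
from h import *
s=arm.sense();z=R.from_rotvec(s["tool_rot"]).as_matrix()[:,2]
print(s["time_s"],s["position"].round(4),"tilt about y",np.arctan2(-z[0],-z[2]).round(4),"x",np.arctan2(z[1],-z[2]).round(4),s["wrist_force"].round(1),s["wrist_torque"].round(2),s["width"])
c=cap("side");P=cloud(c);hs=cv2.cvtColor(c["color"],cv2.COLOR_RGB2HSV)
c2=cap("wrist");W=cloud(c2)
w=W.reshape(-1,3);b=w[(abs(w[:,2]-.060)<.004)&(np.hypot(w[:,0]-.502,w[:,1]+.19)<.07)]
lo,hi=np.percentile(b,[.5,99.5],0);print("boss top",lo.round(4)[:2],hi.round(4)[:2],np.median(b[:,2]).round(4))
hsv=cv2.cvtColor(c2["color"],cv2.COLOR_RGB2HSV)
m=(hsv[...,1]>130)&(hsv[...,0]>15)&(hsv[...,0]<32)&(np.hypot(W[...,0]-.502,W[...,1]+.19)<.04)
q=W[m];sh=q[(q[:,2]>.062)&(q[:,2]<.088)&(q[:,1]>-.171)&(q[:,1]<-.1625)]
print("shoulder top front",len(sh),np.percentile(sh[:,2],[10,50,90]).round(4) if len(sh) else 0)
if len(sh)>20:
    A=np.c_[sh[:,0]-.502,np.ones(len(sh))];print(np.linalg.lstsq(A,sh[:,2],rcond=None)[0].round(4))
f=w[(w[:,2]>.004)&(w[:,2]<.02)&(np.hypot(w[:,0]-.502,w[:,1]+.19)<.11)]
print("foot",np.percentile(f,[1,99],0).round(4).tolist(),np.median(f[:,2]).round(4))
E
python3 t.py
```

```text
11.15 [ 0.5028 -0.1916  0.0729] tilt about y 0.1224 x -0.0006 [-8.9  2.1 22.3] [ 0.28  2.15 -0.18] 0.4644204637838679
boss top [ 0.4537 -0.2057] [ 0.5499 -0.1414] 0.0599
shoulder top front 2057 [0.0672 0.0699 0.0823]
[-0.072   0.0719]
foot [[0.4244, -0.2508, 0.0088], [0.5816, -0.1013, 0.0187]] 0.012
```

Call:
step_arm(rows="0 -0.006 -0.008 -0.06 0 0 0.3;0 -0.012 -0.014 -0.12 0 0 0.3;0 -0.018 -0.02 -0.18 0 0 0.3;0 -0.023 -0.025 -0.23 0 0 0.3;0 -0.023 -0.025 -0.23 0 0 0.3")

```text
time_s: 11.75
position: [0.5007, -0.1915, 0.0737]
tool_rot: [-2.222, -2.221, 0.0]
wrist_force: [0.6, -0.7, -7.6]
width: 0.463
finger_force: 123.5
```

```bash
python3 t.py
```

```text
11.75 [ 0.5007 -0.1915  0.0737] tilt about y 0.0001 x 0.0 [ 0.6 -0.7 -7.6] [-0.17 -0.15  0.04] 0.46340733077680457
boss top [ 0.4532 -0.2058] [ 0.5494 -0.1414] 0.0599
shoulder top front 2052 [0.0687 0.07   0.0822]
[0.0042 0.0723]
foot [[0.4234, -0.2526, 0.009], [0.5807, -0.1013, 0.0186]] 0.012
```

Upright again and about 3.5–4 mm up, with the pedestal unmoved. Tilt to the other side.

Call:
step_arm(rows="0 -0.005 -0.007 -0.06 0 0 0.3;0 -0.01 -0.014 -0.12 0 0 0.3;0 -0.014 -0.021 -0.18 0 0 0.3;0 -0.018 -0.027 -0.23 0 0 0.3;0 -0.018 -0.027 -0.23 0 0 0.3")

```text
time_s: 12.35
position: [0.498, -0.1914, 0.0755]
tool_rot: [2.162, 2.161, 0.127]
wrist_force: [-4.6, -0.5, -8.8]
width: 0.458
finger_force: 124.5
```

```bash
python3 t.py
```

```text
12.35 [ 0.498  -0.1914  0.0755] tilt about y -0.1171 x 0.0003 [-4.6 -0.5 -8.8] [-0.29  1.3   0.01] 0.4579499828864282
boss top [ 0.4528 -0.2053] [ 0.5491 -0.1413] 0.0599
shoulder top front 2031 [0.0698 0.0724 0.0825]
[0.0916 0.0742]
foot [[0.4228, -0.2526, 0.0088], [0.5801, -0.1011, 0.0188]] 0.012
```

Call:
step_arm(rows="0 0.006 -0.007 0.06 0 0 0.3;0 0.013 -0.013 0.12 0 0 0.3;0 0.019 -0.019 0.18 0 0 0.3;0 0.025 -0.024 0.23 0 0 0.3;0 0.025 -0.024 0.23 0 0 0.3")

```text
time_s: 12.95
position: [0.5011, -0.1912, 0.0784]
tool_rot: [-2.218, -2.219, 0.005]
wrist_force: [-6.4, -0.1, -4.4]
width: 0.463
finger_force: 125.5
```

```bash
python3 t.py
```

```text
12.95 [ 0.5011 -0.1912  0.0784] tilt about y 0.0053 x 0.0007 [-6.4 -0.1 -4.4] [-0.18  1.58 -0.04] 0.46280825121757047
boss top [ 0.4529 -0.2054] [ 0.5491 -0.1413] 0.0599
shoulder top front 1933 [0.0735 0.0747 0.0827]
[-0.001   0.0761]
foot [[0.4229, -0.2535, 0.0089], [0.5805, -0.1013, 0.0187]] 0.012
```

About 8 mm up. Another tilt and back.

Call:
step_arm(rows="0 0.004 -0.007 0.06 0 0 0.3;0 0.01 -0.014 0.12 0 0 0.3;0 0.016 -0.02 0.18 0 0 0.3;0 0.022 -0.026 0.23 0 0 0.3;0 0.022 -0.026 0.23 0 0 0.3")

```text
time_s: 13.55
position: [0.5034, -0.1912, 0.0816]
tool_rot: [-2.156, -2.157, 0.135]
wrist_force: [-8.5, -0.6, 1.3]
width: 0.46
finger_force: 126.8
```

```bash
python3 t.py
```

```text
13.55 [ 0.5034 -0.1912  0.0816] tilt about y 0.1252 x 0.0003 [-8.5 -0.6  1.3] [-0.09  1.99  0.17] 0.46031941930377906
boss top [ 0.4531 -0.2053] [ 0.5493 -0.1413] 0.0599
shoulder top front 1812 [0.0756 0.0783 0.0828]
[-0.1141  0.0788]
foot [[0.4236, -0.2516, 0.0088], [0.581, -0.1013, 0.0187]] 0.012
```

Call:
step_arm(rows="0 -0.008 -0.007 -0.06 0 0 0.3;0 -0.016 -0.014 -0.12 0 0 0.3;0 -0.024 -0.02 -0.18 0 0 0.3;0 -0.031 -0.026 -0.235 0 0 0.3;0 -0.031 -0.026 -0.235 0 0 0.3")

```text
time_s: 14.15
position: [0.5018, -0.1915, 0.0857]
tool_rot: [2.219, 2.219, 0.005]
wrist_force: [-1.0, -0.4, -2.9]
width: 0.465
finger_force: 126.4
```

```bash
python3 t.py
```

```text
14.15 [ 0.5018 -0.1915  0.0857] tilt about y -0.0046 x -0.0001 [-1.  -0.4 -2.9] [0.14 0.46 0.02] 0.4648413906195519
boss top [ 0.453  -0.2061] [ 0.5489 -0.1414] 0.0599
shoulder top front 1672 [0.0806 0.0817 0.083 ]
[0.0064 0.0818]
foot [[0.4228, -0.2556, 0.0089], [0.5804, -0.1011, 0.0187]] 0.012
```

It is free: only its weight hangs on the wrist, and it is 15 mm up. Lift straight up about 20 mm so the underside is some 15 mm above the bore.

Call:
step_arm(rows="0 0 -0.02 0.008 0 0 0.3;0 0 -0.05 0.008 0 0 0.3;0 0 -0.09 0.008 0 0 0.3;0 0 -0.14 0.008 0 0 0.3;0 0 -0.18 0.008 0 0 0.3;0 0 -0.2 0.008 0 0 0.3;0 0 -0.2 0.008 0 0 0.3;0 0 -0.2 0.008 0 0 0.3;0 0 -0.2 0.008 0 0 0.3")

```text
time_s: 15.15
position: [0.5011, -0.1915, 0.1045]
tool_rot: [-2.22, -2.22, 0.002]
wrist_force: [-0.4, -0.2, -2.4]
width: 0.457
finger_force: 126.4
```

```bash
python3 t.py; python3 - <<'E'
from h import *
c=cap("side");P=cloud(c);A=c["color"][150:350,220:420];B=cap("scene")["color"][180:340,240:400]
cv2.imwrite("pics/end.png",np.hstack([cv2.resize(A,(400,400)),cv2.resize(B,(400,400))])[:,:,::-1])
c=cap("wrist");W=cloud(c);h=cv2.cvtColor(c["color"],cv2.COLOR_RGB2HSV)
q=W[(h[...,1]>130)&(h[...,0]>15)&(h[...,0]<32)&(np.hypot(W[...,0]-.502,W[...,1]+.19)<.04)]
q=q[q[:,1]>-.172];print(np.histogram(q[:,2],bins=np.arange(.06,.14,.005))[0]);s=q[(q[:,2]>.095)&(q[:,2]<.107)&(q[:,1]<-.1625)]
print(np.median(s[:,2]),np.linalg.lstsq(np.c_[s[:,0]-.502,s[:,1]+.19,np.ones(len(s))],s[:,2],rcond=None)[0])
E
```

```text
15.15 [ 0.5011 -0.1915  0.1045] tilt about y 0.0019 x 0.0001 [-0.4 -0.2 -2.4] [-0.01  0.04  0.01] 0.4565530930360123
boss top [ 0.4529 -0.2117] [ 0.5489 -0.1415] 0.0599
shoulder top front 0 0
foot [[0.4228, -0.2557, 0.0088], [0.5805, -0.1012, 0.0186]] 0.012
[   0    0    0    0    0    0    1  504 1536  204  232  252  284  301
  355  314]
0.1007173382589392 [-0.0023359  -0.23509328  0.10606774]
```

View pics/end.png

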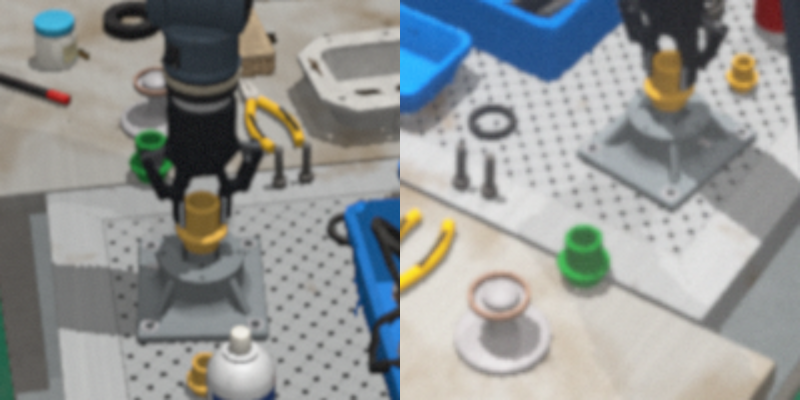

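The bushing hangs clear of the boss, about 14 mm above the bore at (200,235). The ring is on the post and the bystanders are in place. One quick check of the tilt across the pads before handing in.

```bash
python3 - <<'E'
from h import *
c=cap("wrist");W=cloud(c);h=cv2.cvtColor(c["color"],cv2.COLOR_RGB2HSV)
q=W[(h[...,1]>130)&(h[...,0]>15)&(h[...,0]<32)&(np.hypot(W[...,0]-.5015,W[...,1]+.191)<.04)]
for nm,s in(("shoulder",q[(abs(q[:,2]-.1007)<.003)&(abs(np.hypot(q[:,0]-.5015,q[:,1]+.191)-.0255)<.0025)]),("neck side",q[(q[:,2]>.106)&(q[:,2]<.133)&(abs(q[:,0]-.5015)<.004)&(q[:,1]>-.18)])):
    if len(s)<20: print(nm,len(s));continue
    if nm=="shoulder": print(len(s),np.linalg.lstsq(np.c_[s[:,:2]-[.5015,-.191],np.ones(len(s))],s[:,2],rcond=None)[0])
    else: print("neck dy/dz",len(s),np.polyfit(s[:,2],s[:,1],1), np.ptp(s[:,2]))
E
```

```text
1469 [-0.0035939   0.00225729  0.10065995]
neck dy/dz 623 [ 0.00118892 -0.16999879] 0.02698946337216876
```

Upright to within 0.004 rad, with the underside about 14 mm above the mouth. Handing in.

```bash
python3 -c "
from station import arm
print(arm.hand_in())"
```

```text
the job is handed in; nothing more can be done
None
```

The job is handed in (no verdict was returned): the thrust ring lies flat on the post's collar, and the bushing, rocked free, is held upright about 14 mm above its bore, with the pedestal within about 1 mm of where it stood.

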